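# Line up a shaft by its flat and hold the collar on it

## Task

First slide the blue shaft carriage sideways along its bed until its red pointer stands within the yellow band. Then turn the upright shaft until its set-screw flat faces straight to the pointer side, and let go of it. Then fetch the loose collar, slip it over the shaft with its set screw on that flat, push it down against the spring cup until the cup is fully down, and finish while still gripping the collar and holding it down there; leave the tools around alone.

Things in the scene. Friction and masses are not known exactly. Their poses are not given: they have to be found in the camera images.
- bed: Grey base plate of a sliding jig, fixed to the bench, 92 x 250 x 12 mm, with two steel guide rods and dark end blocks (33 mm high). Origin: centre of its underside on the bench; y along the rods, z up, -x is its front, the pointer side. A 16 mm wide yellow band (fitting station) is painted at its front edge at y = -50 mm, a white one (parking) at y = +65 mm.
- fit_mark (a point): Middle of the yellow band at the front edge of the bed (bed frame x = -46, y = -50, z = 12 mm); same axes as the bed.
- carriage (a joint): Blue carriage (76 x 72 mm, top 43 mm above the bench; bearing boss up to 60 mm) on the bed's rods. Value in m along the bed's y: 0 when the red pointer (4 mm bar, middle of its front) is at the middle of the yellow band, positive towards the white. Travel -0.03 to 0.125; slides at about 3 N, stays where left. The shaft's axis is at the bed's x = 0, y = value - 50 mm.
- shaft (a joint): Dark upright shaft in the carriage, 26 mm thick, with one white set-screw flat 7 mm off the axis, 22 mm wide, from the tip down to 86 mm above the bench: 20 mm across the flat, 26 mm elsewhere, so fingers feel it. Value in rad: 0 when the flat faces the bed's -x (pointer side), growing anticlockwise from above. Stiff (0.08 N m), stays where left. Bare from 100 to 138 mm above the bench.
- shaft_top (a point): Middle of the shaft's tip, on its axis, 138 mm above the bench (4 mm chamfer below it); z up, -x is the outward direction of the flat. The white line on the tip runs along x through the axis.
- spring_cup (a joint): Brass sleeve, 37 mm across, round the shaft, on a coil spring; its top is 100 mm above the bench at rest. Value in m: how far it is pressed down, 0 to 0.008 (stop). It pushes up with about 5 N at 0 and 11 N at 0.008; the collar's weight alone does not press it down.
- collar: Loose aluminium ring lying flat on the bench, 48 mm outside, 26 mm high, bore 29.6 mm, about 0.2 kg. Origin: middle of its underside; z along the bore. Its set screw points inward from its -x side at half height: a brass tip 5 mm wide, 10 mm high, reaching to 9 mm from the axis, so it passes the shaft only along the flat (2 mm play, 0.4 rad). Dark disc outside and red dash on top mark the screw.
- tape_measure: Yellow tape measure, 63 x 83 x 36 mm; a bystander. Origin: centre of its underside.
- driver_orange: Screwdriver with orange handle, 240 mm long; a bystander. Origin: centre of its underside.
- pliers_red: Pliers with red handles, 181 mm long; a bystander. Origin: centre of its underside.
- chuck_key: Steel chuck key with a T handle, 60 x 82 x 16 mm; a bystander. Origin: centre of its underside.
- tin_small: Small olive tin with a lid, 73 mm across, 48 mm high; a bystander. Origin: centre of its underside.
Things that resemble listed ones, but are neither listed nor needed, are in the scene too. There is more than one size of the collar; the one meant has the size given above.

How it is judged:
On the way, in this order (a step that is already met when the one before it is completed fails the run):
1. the carriage's pointer stands within the yellow band (8 mm either side of its middle) (value of joint carriage between -0.008 and 0.008 m), for 0.2 s.
2. with the carriage there, the shaft's flat faces the pointer side (within 0.25 rad) and the fingers have let go of the shaft (all of step 1 and value of joint shaft between -0.25 and 0.25 rad and contact force between the fingers and shaft below 0.2 N), for 0.2 s.
At the end, for the whole second after the job is handed in: Through the last second: pointer in the yellow band (8 mm), flat to the pointer side (0.25 rad), collar level and at rest round the shaft, set screw on the flat (0.3 rad), still gripped and pressing the spring cup down more than 5 of its 8 mm (all of step 1 and value of joint shaft between -0.25 and 0.25 rad and horizontal distance between collar and shaft_top below 0.005 m and z of collar in the frame of shaft_top below -0.0415 m and angle between the x axis of collar and the x axis of shaft_top, either way round below 0.3 rad and angle between collar's own z axis and vertical below 0.12 rad and value of joint spring_cup above 0.005 m and contact force between collar and spring_cup above 3 N and contact force between the fingers and collar above 3 N and linear speed of collar below 0.02 m/s); the arm keeps its last pose, push and grip.
It fails at once if a tool lying around is pushed aside by more than 30 mm (distance of any of tape_measure, driver_orange, pliers_red, chuck_key, tin_small from where it was at the start of the episode above 0.03 m).
It also fails if it takes over 54 s, if anything falls off the work surface, if the arm or the gripper's body presses on something with over 40 N, if the wrist force passes 120 N, or if a joint passes its speed limit or range.

## Robot

A 6-joint arm with a two-finger parallel gripper is mounted at the origin on a cart in front of the work surface, level with it; the furniture and walls round the work are solid. World frame = base frame: x ahead of the robot, y to its left, z up, the work surface at z = 0. Lengths are in m, angles in rad, forces in N, time in s.
With the tool pointing down it reaches from about 0.3 to 0.775 m from the base axis. Payload 14.6 kg.
Tool frame: the origin (TCP) lies midway between the tips of the shut fingers; the grasp point (between the pads) lies 19 mm behind it (grasp_offset is the distance from the TCP to the grasp point, in m); z points along the fingers, y is the line along which they close (so a half turn about z gives the same grasp; the last joint's range is limited). The gripper opens to 94 mm and grips with 3 to 60 N. Pads are 16 mm wide; open, the fingers measure 119 mm over their backs; the gripper's body (75 mm by 177 mm) begins 78 mm behind the grasp point.
Start: joints at [-1.379, 0.3, 1.521, -0, 1.321, -0.067], TCP at [0.141, -0.532, 0.205] pointing down, gripper open.
Joint ranges: [-3.03, 3.03], [-0.79, 2.21], [0.23, 2.52], [-1.04, 4.18], [0, 3.07], [-2.55, 2.55]. Speed limits (rad/s): [2.22, 2.22, 2.57, 3.14, 3.14, 3.14].

## Interface

Orientations are given as [roll, pitch, yaw] about the fixed x, y, z axes, in that order (R = Rz(yaw) Ry(pitch) Rx(roll)).
In Python, from station import * gives the robot as it stands. The module is installed in compiled form; this text tells all that it offers.
- The arm moves only by the tool send_rows, never from a script. Its argument "rows" is a list of rows, each an object of numbers: "dx", "dy", "dz": the shift along the tool's x, y, z in mm; "roll": the turn about the tool's z in degrees; "jaw": the closure, from -1 (fully open) to 1 (shut). In form: [{"dx": .., "dy": .., "dz": .., "roll": .., "jaw": ..}, ...]. A call has 1 to 12 rows; each row shifts and turns the commanded pose from where the row before left it, along the tool's axes as they then stand; what a row does not reach is not made up. A row lasts 1/12 s, in which the tool goes at most 41.7 mm and 7.16 degrees, less where a joint would pass 70% of its speed; a pose out of reach is approached as far as the arm can. A call is refused whole if a number of a shift passes 41.7 or a number of a turn 7.16, either way. A call with a gripper value outside its range is refused whole. The fingers move at their own pace and stop on an object; "force" is the grip in N (left out, the last holds). Time passes only in rows, so rows that do not move let the fingers close. It gives the time, the measured TCP pose, the force, the opening and the grip force at its end, in the units of the state.
- get_obs(): the state, without advancing time (a new reading comes with each control period).
- camera(name): name is "scene" or "top"; returns a dict with "frame" (480x640x3 uint8, red, green, blue), "z_map" (480x640 float32, m along the optical axis (not along the pixel's ray), 0 where there is no reading), "camera_matrix" (3x3 intrinsics, pixels), "rvec" (rotation vector, rad) and "tvec" (3), from world to camera coordinates, as OpenCV has them. Camera axes: x right, y down, z forward; pixel columns grow to the right and rows downward; lengths in m; the calibration is good to about 2 mm. A picture is of the moment at which its call begins.
- hand_in(): hands the job in; it is judged then, once.
The state is a dict: "time_s": time; "qpos": joint angles; "joint_vel": joint speeds; "tau": joint torques, N m; "ee_pos": TCP position; "eef_rot": TCP orientation; "force": force on the tool from outside, world axes, zero at the start; "moment": the same for the moment, N m; "grip_width": finger opening in m; "grip_force": force on a finger pad.
Only numpy, scipy, OpenCV 4.12 (cv2) and the standard library are available. Lean on these libraries where they do the work, as an engineer would, in place of code of your own. Each camera call takes 0.05 s, during which the arm holds its last target. There are 200 camera calls.

## Working session

There is one attempt and no reset: what is moved stays moved. The work goes in short steps, Python scripts to look and compute and a tool call to move; the robot and the scene stay as the last step left them, time stands still between calls to the robot, and variables do not carry over. Pictures are saved under pics/ and viewed, at most 10 in all, crops included, and the job is handed in when it is done.

Besides the shell and the picture viewer there is one more tool, called after "Request:" as name(argument=value, ...) on one line, values as JSON. send_rows: Moves the arm, as the interface text tells. Its arguments: {"type":"object","properties":{"rows":{"type":"array"},"force":{"type":"number"}},"required":["rows"]}

```bash
mkdir -p pics
cat > h.py <<'E'
from station import *
import numpy as np, cv2
def snap(n):
    c=camera(n); cv2.imwrite(f'pics/{n}_{get_obs()["time_s"]:.2f}.png',c['frame'][:,:,::-1]); print(f'pics/{n}_{get_obs()["time_s"]:.2f}.png')
    np.savez(f'{n}.npz',**c); return c
def Rt(c): return cv2.Rodrigues(np.array(c['rvec'],float))[0],np.array(c['tvec'],float).reshape(3)
def ray(c,u,v,z):
    R,t=Rt(c); d=R.T@np.linalg.solve(c['camera_matrix'],np.array([u,v,1.])); o=-R.T@t
    return o+d*(z-o[2])/d[2]
def cloud(c):
    R,t=Rt(c); z=c['z_map'].astype(float); v,u=np.mgrid[:480,:640]
    p=np.stack([u,v,np.ones_like(u)],-1)@np.linalg.inv(c['camera_matrix']).T*z[...,None]
    return (p-t)@R
E
python3 - <<'E'
from h import *
for n in('scene','top'):
    c=snap(n); R,t=Rt(c); print(-R.T@t, R[2], c['camera_matrix'][0,0])
print(get_obs())
E
```

```text
pics/scene_0.05.png
[0.82027005 0.82534488 1.36126023] [-0.18011798 -0.46543685 -0.86655989] 541.6301017397981
pics/top_0.10.png
[0.27497045 0.12892437 1.41725533] [ 0.21631991 -0.00111894 -0.9763219 ] 554.9786989310653
{'time_s': 0.1, 'qpos': array([-1.37859933e+00,  3.00428535e-01,  1.52153191e+00, -2.12725041e-05,
        1.32071341e+00, -6.65775623e-02]), 'joint_vel': array([ 0.00115562, -0.00240352, -0.00046627,  0.00073027,  0.00101633,
        0.00017904]), 'tau': array([ 1.67906546e-03, -5.32642472e+01, -3.53282690e+01,  7.09686032e-02,
        2.35025020e-02, -6.04702609e-05]), 'ee_pos': array([ 0.14069949, -0.53144458,  0.20493048]), 'eef_rot': array([-3.14051247e+00, -5.13714151e-05,  2.58779808e-01]), 'force': array([-0.16876774, -0.71809559, -0.14138449]), 'moment': array([ 0.00946194, -0.01113967,  0.04788423]), 'grip_force': 0.0, 'grip_width': 0.09380064980811513}
```

View pics/scene_0.05.png

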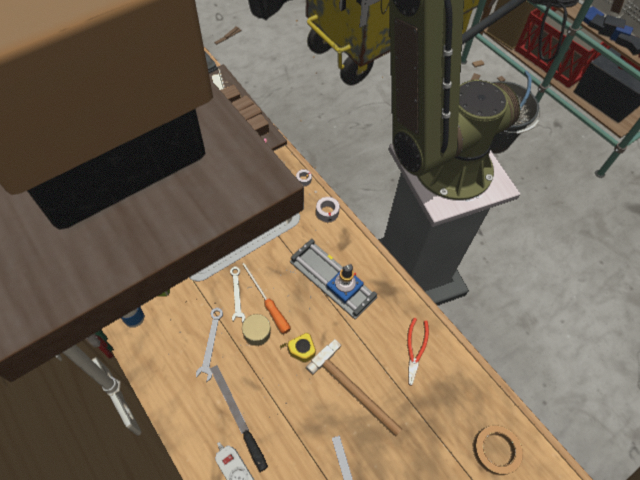

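View pics/top_0.10.png

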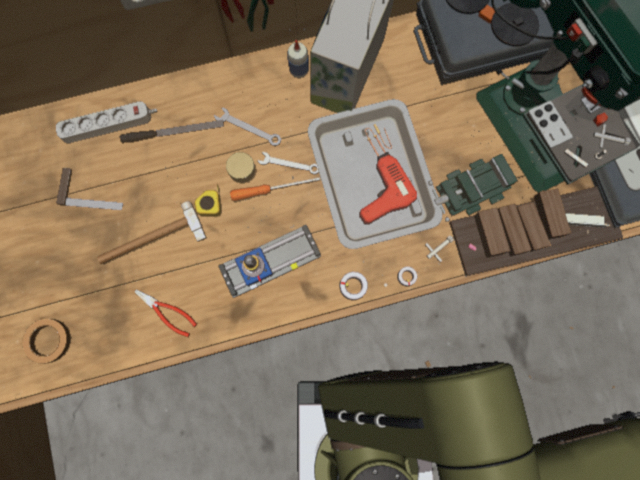

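The top view shows the bed at about (270,261), the blue carriage with shaft at (252,265) and the yellow band at (294,266). There are two ring candidates, at (353,286) and (408,276). At 2.5 mm/px the smaller one (about 19 px) fits 48 mm. I'll check with an enlarged crop and measurements.

Run:
```python
from h import *
c=dict(np.load('top.npz')); f=c['frame']
a=cv2.resize(f[225:305,215:325],None,fx=6,fy=6,interpolation=cv2.INTER_CUBIC)[:, :660]
b=cv2.resize(f[255:305,330:430],None,fx=6,fy=6,interpolation=cv2.INTER_CUBIC)
s=dict(np.load('scene.npz')); e=cv2.resize(s['frame'][230:320,285:385],None,fx=3,fy=3,interpolation=cv2.INTER_CUBIC)
im=np.zeros((480+0,660,3),np.uint8); im[:480]=a
cv2.imwrite('pics/c1.png',im[:,:,::-1])
im=np.zeros((570,600,3),np.uint8); im[:300]=b; im[300:570,:300]=e
cv2.imwrite('pics/c2.png',im[:,:,::-1])
P=cloud(c); hsv=cv2.cvtColor(f,cv2.COLOR_RGB2HSV)
for (u0,v0) in((353,286),(408,276)):
    r=22; m=np.zeros(f.shape[:2],np.uint8); w=hsv[v0-r:v0+r,u0-r:u0+r]
    m[v0-r:v0+r,u0-r:u0+r]=(P[v0-r:v0+r,u0-r:u0+r,2]>0.012)
    cs,_=cv2.findContours(m,0,2); k=max(cs,key=cv2.contourArea); (x,y),R=cv2.minEnclosingCircle(k)
    zz=np.median(P[m>0][:,2]); print('ring',x,y,R*2*(1.417-zz)/555*1000/.976,'z',zz,ray(c,x,y,zz))
def blob(m,u1,u2,v1,v2,z,n):
    q=np.zeros_like(m,bool); q[v1:v2,u1:u2]=m[v1:v2,u1:u2]; v,u=np.nonzero(q); print(n,len(u),u.mean(),v.mean(),ray(c,u.mean(),v.mean(),z),'zmap',np.median(P[q][:,2]))
H,S,V=[hsv[...,i].astype(int) for i in range(3)]
blob((H>24)&(H<36)&(S>150)&(V>130),285,305,255,280,.012,'yellow')
blob((H>105)&(H<125)&(S>120),225,285,240,295,.043,'blue')
# end blocks
m=np.zeros(f.shape[:2],np.uint8); m[222:300,214:325]=((P[222:300,214:325,2]>0.006))
cs,_=cv2.findContours(m,0,2); k=max(cs,key=cv2.contourArea); bx=cv2.boxPoints(cv2.minAreaRect(k)); print(bx)
for p in bx: print(ray(c,*p,.02))
# tall
m=np.zeros(f.shape[:2],bool); m[222:300,214:325]=P[222:300,214:325,2]>.125; print('tip pts',m.sum(),P[m].mean(0))
ps=cloud(s); m=np.zeros(f.shape[:2],bool); m[230:320,285:385]=ps[230:320,285:385,2]>.125; print('tip scene',m.sum(),ps[m].mean(0))
```

```text
ring 352.9565124511719 285.7246398925781 72.95721206176064 z 0.03597160734998421 [0.43605666 0.02031496 0.03597161]
ring 406.9920654296875 276.26190185546875 50.05863736297923 z 0.02476244883081046 [ 0.46021657 -0.11744215  0.02476245]
yellow 28 293.85714285714283 265.89285714285717 [0.49078911 0.1682403  0.012     ] zmap 0.011524766563623948
blue 266 253.8233082706767 267.5451127819549 [0.48263526 0.26739298 0.043     ] zmap 0.041584493251381666
[[216.81947 264.7756 ]
 [307.24875 223.039  ]
 [322.7317  256.58536]
 [232.3024  298.32196]]
[0.49394499 0.36391138 0.02      ]
[0.60113169 0.13322644 0.02      ]
[0.51295869 0.09432503 0.02      ]
[0.40859281 0.32262697 0.02      ]
tip pts 118 [0.43244234 0.23497918 0.46149201]
tip scene 102 [0.56971504 0.41216172 0.43550343]
```

View pics/c1.png

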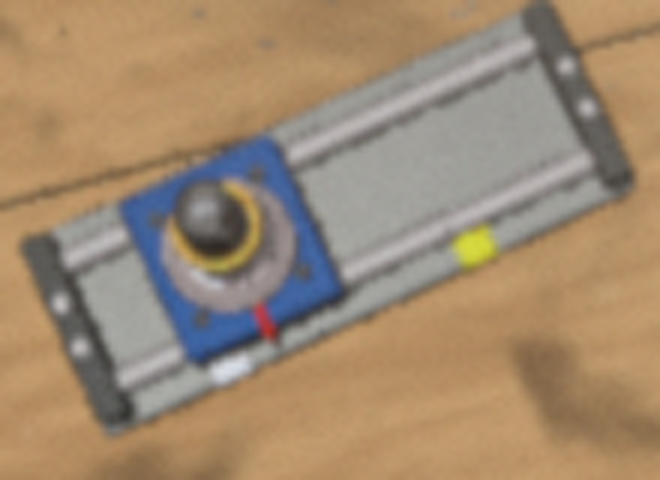

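View pics/c2.png

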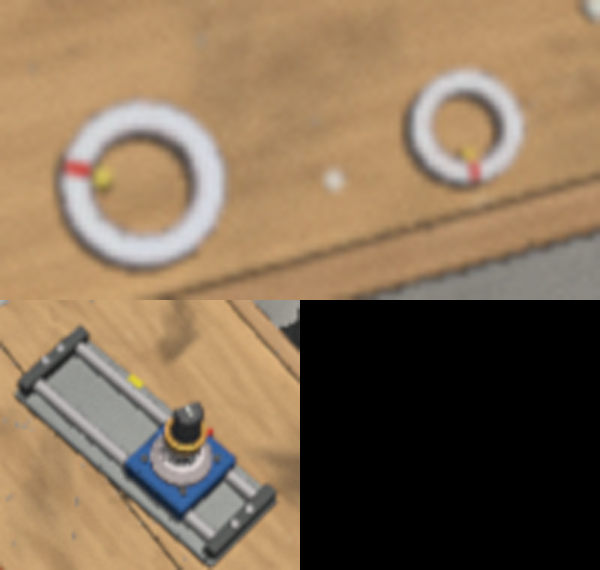

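The crop shows the small ring (407,276), 50 mm across with its top at 25 mm, which fits the collar. The large ring (353,286) is 73 mm, so it is ruled out. The collar's red dash is at about (409,284), towards the robot, and its pointer is near the white band at top pixel (259,278). Next I need the shaft tip's line and the bed axes.

Run:
```python
from h import *
c=dict(np.load('top.npz')); s=dict(np.load('scene.npz'))
cr=lambda x,y:(215+(x+.5)/6-.5,225+(y+.5)/6-.5)
A,B,C,D=[ray(c,*cr(*p),.033) for p in((35,240),(118,415),(540,5),(622,185))]
print(A,B,C,D,np.linalg.norm(A-B),np.linalg.norm(A-C))
ey=(A+B-C-D)[:2]; ey/=np.linalg.norm(ey); ex=np.array([ey[1],-ey[0]]); print('ey',ey,'yaw',np.arctan2(ex[1],ex[0]))
O=(A+B+C+D)[:2]/4; print('O',O)
Y=ray(c,293.86,265.89,.012)[:2]; print('yellow in bed',(Y-O)@ex,(Y-O)@ey)
p=ray(c,*cr(265,322),.035)[:2]; print('pointer in bed',(p-O)@ex,(p-O)@ey)
b=ray(c,253.8,267.5,.043)[:2]; t=ray(c,*cr(211,208),.138)[:2]; print('tip top',t,(t-O)@ex,(t-O)@ey)
sp=lambda x,y:(285+(x+.5)/3-.5,230+(y+.5)/3-.5)
t2=ray(s,*sp(190,412-300),.138)[:2]; print('tip scene',t2,(t2-O)@ex,(t2-O)@ey)
cc=ray(c,407,276.26,.026)[:2]
R,tt=Rt(c); 
k=ray(c,330+475/6-.4,255+172/6-.4,.026)[:2]; k2=ray(c,330+467/6-.4,255+127/6-.4,.026)[:2]; print('collar',cc,k2,'screw dir',k-k2,np.arctan2(*(k-k2)[::-1]))
def at(c,P):
    R,t=Rt(c); q=c['camera_matrix']@(R@P+t); return q[:2]/q[2]
im=np.zeros((400,800,3),np.uint8)
for i,x in enumerate((c,s)):
    u,v=at(x,np.array([*t,.125])).round().astype(int); print(u,v)
    im[:,400*i:400*i+400]=cv2.resize(x['frame'][v-12:v+13,u-12:u+13],(400,400),interpolation=cv2.INTER_CUBIC)
cv2.imwrite('pics/c3.png',im[:,:,::-1])
```

```text
[0.49232685 0.35267546 0.033     ] [0.41866575 0.31622844 0.033     ] [0.59190348 0.14004837 0.033     ] [0.51382594 0.10593941 0.033     ] 0.0821848110907176 0.2347888040129804
ey [-0.41825196  0.90833105] yaw 0.43152000947233315
O [0.5041805  0.22872292]
yellow in bed -0.03745720726014878 -0.04934697383165851
pointer in bed -0.031912686703149784 0.044163475844386485
tip top [0.48788112 0.26759978] 0.0014550849566791657 0.04213030156503384
tip scene [0.48578186 0.27531498] 0.0027751583886070777 0.05001628032090357
collar [ 0.4600566  -0.11724341] [ 0.46129798 -0.11839259] screw dir [-0.01897442 -0.00248258] -3.0114933610535073
250 260
346 267
```

View pics/c3.png

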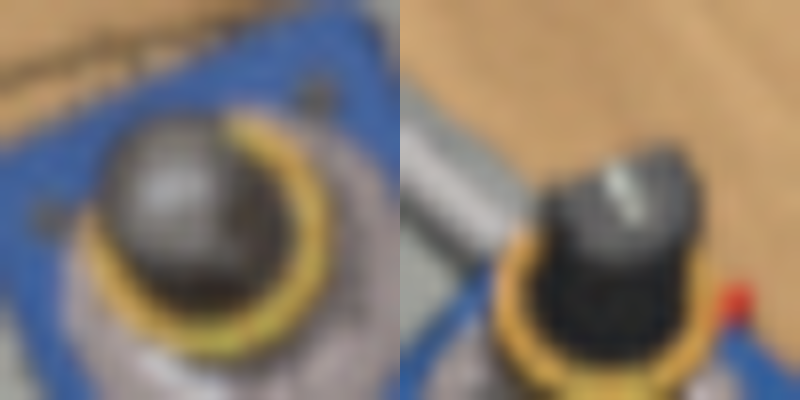

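The right half (scene) shows the tip disc cut off along its upper-left edge, about (545,190) to (680,150). The white line runs (640,225) to (610,170), so the flat faces up-left there.

Run:
```python
from h import *
s=dict(np.load('scene.npz')); g=lambda x,y,z=.138:ray(s,346-12+(x-400+.5)/16-.5,267-12+(y+.5)/16-.5,z)[:2]
a=g(640,225);b=g(610,170);print('line',a,b,(b-a),np.arctan2(*(b-a)[::-1]))
e=g(545,190)-g(680,150);n=np.array([-e[1],e[0]]);print('edge',e,np.linalg.norm(e),np.arctan2(*n[::-1]),np.arctan2(*-n[::-1]))
print('c',g(622,203),g(622,215))
print('pointer flat target dir',0.4315-np.pi)
# pointer base in scene for 2-view check
print(g(738,300,.035))
```

```text
line [0.48627377 0.27997657] [0.4869546 0.2692627] [ 0.00068083 -0.01071387] -1.5073348870845578
edge [ 0.02294392 -0.00078753] 0.022957428975018155 1.5364856336426507 -1.6051070199471427
c [0.48744045 0.27537147] [0.48826695 0.27734757]
pointer flat target dir -2.7100926535897933
[0.44797687 0.25313513]
```

The flat's direction is about -1.55 rad and the target is -2.71, so the shaft needs about 66° clockwise. The pointer is about 94 mm from the band. First I'll move over the shaft, about (0.487,0.270).

Request:
send_rows(rows=[{"dx": 22.5, "dy": -28.6, "dz": 0, "roll": 0, "jaw": -1}, {"dx": 22.5, "dy": -28.6, "dz": 0, "roll": 0, "jaw": -1}, {"dx": 22.5, "dy": -28.6, "dz": 0, "roll": 0, "jaw": -1}, {"dx": 22.5, "dy": -28.6, "dz": 0, "roll": 0, "jaw": -1}, {"dx": 22.5, "dy": -28.6, "dz": 0, "roll": 0, "jaw": -1}, {"dx": 22.5, "dy": -28.6, "dz": 0, "roll": 0, "jaw": -1}, {"dx": 22.5, "dy": -28.6, "dz": 0, "roll": 0, "jaw": -1}, {"dx": 22.5, "dy": -28.6, "dz": 0, "roll": 0, "jaw": -1}, {"dx": 22.5, "dy": -28.6, "dz": 0, "roll": 0, "jaw": -1}, {"dx": 22.5, "dy": -28.6, "dz": 0, "roll": 0, "jaw": -1}, {"dx": 22.5, "dy": -28.6, "dz": 0, "roll": 0, "jaw": -1}, {"dx": 22.5, "dy": -28.6, "dz": 0, "roll": 0, "jaw": -1}])

```text
time_s: 1.1
ee_pos: [0.314, -0.1291, 0.2055]
eef_rot: [3.141, -0.0, 0.258]
force: [-0.1, 0.2, -0.6]
grip_width: 0.0936
grip_force: 0.0
```

Request:
send_rows(rows=[{"dx": 22.5, "dy": -28.6, "dz": 0, "roll": 0, "jaw": -1}, {"dx": 22.5, "dy": -28.6, "dz": 0, "roll": 0, "jaw": -1}, {"dx": 22.5, "dy": -28.6, "dz": 0, "roll": 0, "jaw": -1}, {"dx": 22.5, "dy": -28.6, "dz": 0, "roll": 0, "jaw": -1}, {"dx": 22.5, "dy": -28.6, "dz": 0, "roll": 0, "jaw": -1}, {"dx": 22.5, "dy": -28.6, "dz": 0, "roll": 0, "jaw": -1}, {"dx": 22.5, "dy": -28.6, "dz": 0, "roll": 0, "jaw": -1}, {"dx": 22.5, "dy": -28.6, "dz": 0, "roll": 0, "jaw": -1}, {"dx": 22.5, "dy": -28.6, "dz": 0, "roll": 0, "jaw": -1}, {"dx": 22.5, "dy": -28.6, "dz": 0, "roll": 0, "jaw": -1}, {"dx": 22.5, "dy": -28.6, "dz": 0, "roll": 0, "jaw": -1}, {"dx": 22.5, "dy": -28.6, "dz": 0, "roll": 0, "jaw": -1}])

```text
time_s: 2.1
ee_pos: [0.4873, 0.2719, 0.205]
eef_rot: [3.141, 0.001, 0.259]
force: [-1.1, -0.5, 0.1]
grip_width: 0.094
grip_force: 0.0
```

Request:
send_rows(rows=[{"roll": -7}, {"roll": -7}, {"roll": -7}, {"roll": -7}, {"roll": -7}, {"roll": -7}, {"roll": -7}, {"roll": -7}, {"roll": -7}, {"roll": -7}, {"roll": -7}, {"roll": -7}])

```text
invalid input at $.rows[0]: expected keys dx, dy, dz, roll, jaw
```

Request:
send_rows(rows=[{"dx": 0, "dy": 0, "dz": 0, "roll": -7, "jaw": -1}, {"dx": 0, "dy": 0, "dz": 0, "roll": -7, "jaw": -1}, {"dx": 0, "dy": 0, "dz": 0, "roll": -7, "jaw": -1}, {"dx": 0, "dy": 0, "dz": 0, "roll": -7, "jaw": -1}, {"dx": 0, "dy": 0, "dz": 0, "roll": -7, "jaw": -1}, {"dx": 0, "dy": 0, "dz": 0, "roll": -7, "jaw": -1}, {"dx": 0, "dy": 0, "dz": 0, "roll": -7, "jaw": -1}, {"dx": 0, "dy": 0, "dz": 0, "roll": -7, "jaw": -1}, {"dx": 0, "dy": 0, "dz": 0, "roll": -7, "jaw": -1}, {"dx": 0, "dy": 0, "dz": 0, "roll": -7, "jaw": -1}, {"dx": 0, "dy": 0, "dz": 0, "roll": -7, "jaw": -1}, {"dx": 0, "dy": 0, "dz": 0, "roll": -7, "jaw": -1}])

```text
time_s: 3.1
ee_pos: [0.487, 0.27, 0.2051]
eef_rot: [-3.141, 0.0, 1.731]
force: [-0.0, 0.6, -0.1]
grip_width: 0.0939
grip_force: 0.0
```

Request:
send_rows(rows=[{"dx": 0, "dy": 0, "dz": 0, "roll": -6.9, "jaw": -1}, {"dx": 0, "dy": 0, "dz": 0, "roll": -6.9, "jaw": -1}, {"dx": 0, "dy": 0, "dz": 0, "roll": -6.9, "jaw": -1}, {"dx": 0, "dy": 0, "dz": 0, "roll": -6.9, "jaw": -1}, {"dx": 0, "dy": 0, "dz": 0, "roll": -6.9, "jaw": -1}, {"dx": 0, "dy": 0, "dz": 0, "roll": -6.9, "jaw": -1}, {"dx": 0, "dy": 0, "dz": 0, "roll": -6.9, "jaw": -1}, {"dx": 0, "dy": 0, "dz": 0, "roll": -6.9, "jaw": -1}, {"dx": 0, "dy": 0, "dz": 0, "roll": -6.9, "jaw": -1}, {"dx": 0, "dy": 0, "dz": 0, "roll": -6.9, "jaw": -1}, {"dx": 0, "dy": 0, "dz": 0, "roll": -6.9, "jaw": -1}, {"dx": 0, "dy": 0, "dz": 0, "roll": -6.9, "jaw": -1}])

```text
time_s: 4.1
ee_pos: [0.487, 0.27, 0.2051]
eef_rot: [-3.141, -0.001, -3.107]
force: [0.6, -0.5, 0.3]
grip_width: 0.0941
grip_force: 0.0
```

Request:
send_rows(force=25, rows=[{"dx": 0, "dy": 0, "dz": 33, "roll": 0, "jaw": -1}, {"dx": 0, "dy": 0, "dz": 33, "roll": 0, "jaw": -1}, {"dx": 0, "dy": 0, "dz": 20, "roll": 0, "jaw": -1}, {"dx": 0, "dy": 0, "dz": 13, "roll": 0, "jaw": -1}, {"dx": 0, "dy": 0, "dz": 0, "roll": 0, "jaw": 0.3}, {"dx": 0, "dy": 0, "dz": 0, "roll": 0, "jaw": 1}, {"dx": 0, "dy": 0, "dz": 0, "roll": 0, "jaw": 1}, {"dx": 0, "dy": 0, "dz": 0, "roll": 0, "jaw": 1}, {"dx": 0, "dy": 0, "dz": 0, "roll": 0, "jaw": 1}, {"dx": 0, "dy": 0, "dz": 0, "roll": 0, "jaw": 1}, {"dx": 0, "dy": 0, "dz": 0, "roll": 0, "jaw": 1}])

```text
time_s: 5.02
ee_pos: [0.4873, 0.2702, 0.1069]
eef_rot: [3.141, 0.001, -3.113]
force: [0.7, 0.1, -0.1]
grip_width: 0.0507
grip_force: 0.0
```

Run:
```python
from h import *
o=get_obs();print(o['grip_width'],o['grip_force'],o['ee_pos'],o['force'],o['moment'],o['qpos'])
c=snap('scene'); f=cv2.resize(c['frame'][215:330,280:400],None,fx=5,fy=5,interpolation=cv2.INTER_CUBIC); cv2.imwrite('pics/g1.png',f[:,:,::-1])
```

```text
0.05066516915978811 0.0 [0.48725395 0.27015066 0.10690091] [ 0.72020378  0.13980104 -0.05769529] [ 0.07997987 -0.10924636  0.02551883] [ 4.40493104e-01  4.14520582e-01  1.60747852e+00  1.82574026e-05
  1.11884926e+00 -1.15872748e+00]
pics/scene_5.07.png
```

View pics/g1.png

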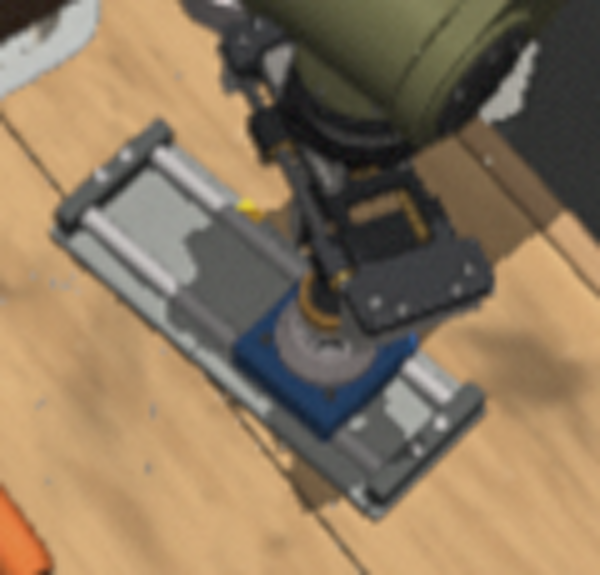

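The fingers straddle the shaft at crop (325,290) and are still closing. I'll let them finish.

Request:
send_rows(rows=[{"dx": 0, "dy": 0, "dz": 0, "roll": 0, "jaw": 1}, {"dx": 0, "dy": 0, "dz": 0, "roll": 0, "jaw": 1}, {"dx": 0, "dy": 0, "dz": 0, "roll": 0, "jaw": 1}, {"dx": 0, "dy": 0, "dz": 0, "roll": 0, "jaw": 1}, {"dx": 0, "dy": 0, "dz": 0, "roll": 0, "jaw": 1}])

```text
time_s: 5.48
ee_pos: [0.4876, 0.2705, 0.1066]
eef_rot: [3.141, 0.001, -3.113]
force: [3.8, 3.1, -1.6]
grip_width: 0.02
grip_force: 25.0
```

Request:
send_rows(rows=[{"dx": 0, "dy": 0, "dz": 0, "roll": 0, "jaw": 1}, {"dx": 0, "dy": 0, "dz": 0, "roll": 0, "jaw": 1}, {"dx": 0, "dy": 0, "dz": 0, "roll": 0, "jaw": 1}])

```text
time_s: 5.73
ee_pos: [0.4876, 0.2705, 0.1067]
eef_rot: [3.141, 0.001, -3.113]
force: [3.5, 4.0, -1.2]
grip_width: 0.0196
grip_force: 25.0
```

Width is 20 mm, so the pads are on the flat. Sliding the carriage 94 mm towards the yellow band.

Request:
send_rows(rows=[{"dx": -3.0, "dy": -7.1, "dz": 0, "roll": 0, "jaw": 1}, {"dx": -3.0, "dy": -7.1, "dz": 0, "roll": 0, "jaw": 1}, {"dx": -3.0, "dy": -7.1, "dz": 0, "roll": 0, "jaw": 1}, {"dx": -3.0, "dy": -7.1, "dz": 0, "roll": 0, "jaw": 1}, {"dx": -3.0, "dy": -7.1, "dz": 0, "roll": 0, "jaw": 1}, {"dx": -3.0, "dy": -7.1, "dz": 0, "roll": 0, "jaw": 1}, {"dx": -3.0, "dy": -7.1, "dz": 0, "roll": 0, "jaw": 1}, {"dx": -3.0, "dy": -7.1, "dz": 0, "roll": 0, "jaw": 1}, {"dx": -3.0, "dy": -7.1, "dz": 0, "roll": 0, "jaw": 1}, {"dx": -3.0, "dy": -7.1, "dz": 0, "roll": 0, "jaw": 1}, {"dx": -3.0, "dy": -7.1, "dz": 0, "roll": 0, "jaw": 1}, {"dx": -3.0, "dy": -7.1, "dz": 0, "roll": 0, "jaw": 1}])

```text
time_s: 6.73
ee_pos: [0.5269, 0.1866, 0.1067]
eef_rot: [3.14, 0.003, -3.113]
force: [10.7, 9.2, -6.5]
grip_width: 0.0194
grip_force: 25.0
```

Request:
send_rows(rows=[{"dx": 0, "dy": 0, "dz": 0, "roll": 0, "jaw": 1}, {"dx": 0, "dy": 0, "dz": 0, "roll": 0, "jaw": 1}])

```text
time_s: 6.9
ee_pos: [0.5272, 0.1859, 0.1067]
eef_rot: [3.141, 0.004, -3.114]
force: [13.4, 3.0, -7.2]
grip_width: 0.0199
grip_force: 25.0
```

Run:
```python
from h import *
o=get_obs();print(o['ee_pos'],o['force'],o['moment'],o['eef_rot'])
s=snap('scene')
f=cv2.resize(s['frame'][225:320,285:385],None,fx=6,fy=6,interpolation=cv2.INTER_CUBIC); cv2.imwrite('pics/g2.png',f[:,:,::-1])
hsv=cv2.cvtColor(s['frame'],cv2.COLOR_RGB2HSV).astype(int);H,S,V=hsv[...,0],hsv[...,1],hsv[...,2]
P=cloud(s)
for n,m in(('red',((H<6)|(H>174))&(S>130)&(V>70)),('yel',(H>24)&(H<36)&(S>140)&(V>90)),('blue',(H>103)&(H<125)&(S>120))):
    q=np.zeros_like(m);q[225:320,285:385]=m[225:320,285:385];v,u=np.nonzero(q)
    if len(u): print(n,len(u),u.mean(),v.mean(),ray(s,u.mean(),v.mean(),{'red':.035,'yel':.012,'blue':.043}[n]))
```

```text
[0.52720527 0.18586002 0.10669664] [13.44949334  2.95238077 -7.23657831] [ 0.53813654 -2.46372492  0.10622552] [ 3.14083271  0.00409638 -3.11365888]
pics/scene_6.95.png
blue 243 317.08641975308643 267.32510288065845 [0.53964819 0.20434429 0.043     ]
```

View pics/g2.png

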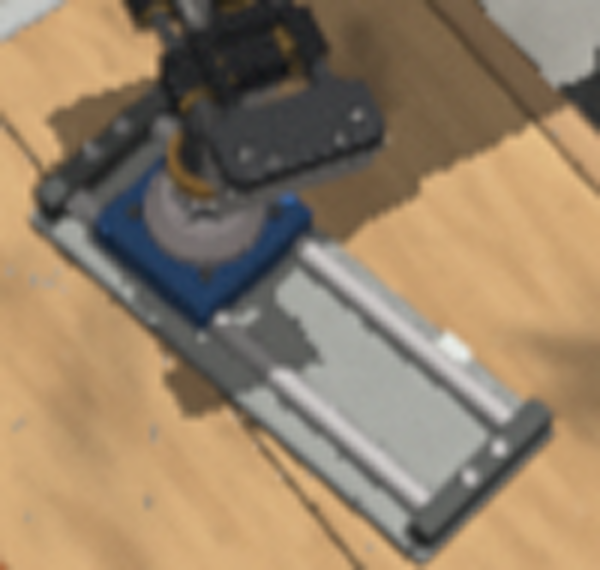

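The carriage is now near the left (yellow) end, with its blue corner at crop (310,215) and the pointer hidden by the gripper. I'll check pointer against band in the top view.

Run:
```python
from h import *
s=snap('top')
hsv=cv2.cvtColor(s['frame'],cv2.COLOR_RGB2HSV).astype(int);H,S,V=hsv[...,0],hsv[...,1],hsv[...,2]
O=np.array([.50418,.22872]);ey=np.array([-.41825,.90833]);ex=np.array([ey[1],-ey[0]])
for n,m,z in(('red',((H<6)|(H>174))&(S>130)&(V>70),.035),('yel',(H>24)&(H<36)&(S>140)&(V>90),.012),('blue',(H>103)&(H<125)&(S>120),.043)):
    q=np.zeros_like(m);q[222:300,214:326]=m[222:300,214:326];v,u=np.nonzero(q)
    if len(u):
        B=np.array([(ray(s,a,b,z)[:2]-O)@np.c_[ex,ey] for a,b in zip(u,v)]); print(n,len(u),B.mean(0),B.min(0),B.max(0))
```

```text
pics/top_7.00.png
```

The arm hides it. I'll relieve the side strain, then turn 66.6° clockwise about the shaft axis.

Request:
send_rows(force=40, rows=[{"dx": -1.7, "dy": 0, "dz": 0, "roll": 0, "jaw": 1}, {"dx": -0.35, "dy": 0, "dz": 0, "roll": 6.66, "jaw": 1}, {"dx": -0.35, "dy": 0, "dz": 0, "roll": 6.66, "jaw": 1}, {"dx": -0.35, "dy": 0, "dz": 0, "roll": 6.66, "jaw": 1}, {"dx": -0.35, "dy": 0, "dz": 0, "roll": 6.66, "jaw": 1}, {"dx": -0.35, "dy": 0, "dz": 0, "roll": 6.66, "jaw": 1}, {"dx": -0.35, "dy": 0, "dz": 0, "roll": 6.66, "jaw": 1}, {"dx": -0.35, "dy": 0, "dz": 0, "roll": 6.66, "jaw": 1}, {"dx": -0.35, "dy": 0, "dz": 0, "roll": 6.66, "jaw": 1}, {"dx": -0.35, "dy": 0, "dz": 0, "roll": 6.66, "jaw": 1}, {"dx": -0.35, "dy": 0, "dz": 0, "roll": 6.66, "jaw": 1}])

```text
time_s: 7.92
ee_pos: [0.5302, 0.1844, 0.1066]
eef_rot: [3.141, 0.0, 2.002]
force: [0.5, 0.6, 2.5]
grip_width: 0.0192
grip_force: 40.0
```

Request:
send_rows(rows=[{"dx": 0, "dy": 0, "dz": 0, "roll": 0, "jaw": 1}, {"dx": 0, "dy": 0, "dz": 0, "roll": 0, "jaw": 1}, {"dx": 0, "dy": 0, "dz": 0, "roll": 0, "jaw": 1}])

```text
time_s: 8.17
ee_pos: [0.5302, 0.1845, 0.1067]
eef_rot: [3.141, 0.0, 2.011]
force: [0.5, 1.3, 3.8]
grip_width: 0.0194
grip_force: 40.0
```

Run:
```python
from h import *
o=get_obs();print(o['ee_pos'],o['eef_rot'],o['force'],o['moment'],o['grip_width'])
O=np.array([.50418,.22872]);ey=np.array([-.41825,.90833]);ex=np.array([ey[1],-ey[0]])
for w,bb in(('top',(214,326,222,300)),('scene',(285,385,225,320))):
  s=snap(w)
  hsv=cv2.cvtColor(s['frame'],cv2.COLOR_RGB2HSV).astype(int);H,S,V=hsv[...,0],hsv[...,1],hsv[...,2]
  for n,m,z in(('red',((H<6)|(H>174))&(S>130)&(V>70),.035),('yel',(H>24)&(H<36)&(S>140)&(V>90),.012),('blue',(H>103)&(H<125)&(S>120),.043)):
    q=np.zeros_like(m);u1,u2,v1,v2=bb;q[v1:v2,u1:u2]=m[v1:v2,u1:u2];v,u=np.nonzero(q)
    if len(u):
        B=np.array([(ray(s,a,b,z)[:2]-O)@np.c_[ex,ey] for a,b in zip(u,v)]); print(w,n,len(u),B.mean(0),B.min(0),B.max(0))
```

```text
[0.53020284 0.18445457 0.1066736 ] [3.14127374e+00 2.86106782e-05 2.01147807e+00] [0.46265764 1.25342656 3.82507263] [ 0.08917975 -0.06574945 -0.1053323 ] 0.019351525052816888
pics/top_8.22.png
pics/scene_8.27.png
scene red 4 [-0.03787684 -0.05226989] [-0.03961437 -0.05392473] [-0.03531427 -0.04974365]
scene blue 241 [ 0.01960763 -0.03474624] [-0.03088673 -0.08266892] [ 0.04547401 -0.00986786]
```

Request:
send_rows(rows=[{"dx": 0, "dy": 0, "dz": 0, "roll": 0, "jaw": 0.2}, {"dx": 0, "dy": 0, "dz": 0, "roll": 0, "jaw": -0.2}, {"dx": 0, "dy": 0, "dz": 0, "roll": 0, "jaw": -0.4}, {"dx": 0, "dy": 0, "dz": 0, "roll": 0, "jaw": -0.4}, {"dx": 0, "dy": 0, "dz": 0, "roll": 0, "jaw": -0.4}, {"dx": 0, "dy": 0, "dz": -30, "roll": 0, "jaw": -0.4}, {"dx": 0, "dy": 0, "dz": -40, "roll": 0, "jaw": -0.4}, {"dx": 0, "dy": 0, "dz": -40, "roll": 0, "jaw": -0.4}])

```text
time_s: 8.93
ee_pos: [0.5295, 0.1842, 0.2173]
eef_rot: [-3.139, -0.0, 2.008]
force: [0.1, 0.6, 0.5]
grip_width: 0.0653
grip_force: 0.0
```

Request:
send_rows(rows=[{"dx": -16.9, "dy": -36.6, "dz": 0, "roll": 0, "jaw": -0.4}, {"dx": -16.9, "dy": -36.6, "dz": 0, "roll": 0, "jaw": -0.4}, {"dx": -16.9, "dy": -36.6, "dz": 0, "roll": 0, "jaw": -0.4}, {"dx": -16.9, "dy": -36.6, "dz": 0, "roll": 0, "jaw": -0.4}, {"dx": -16.9, "dy": -36.6, "dz": 0, "roll": 0, "jaw": -0.4}, {"dx": 0, "dy": 0, "dz": 0, "roll": 7.1, "jaw": -0.4}, {"dx": 0, "dy": 0, "dz": 0, "roll": 7.1, "jaw": -0.4}, {"dx": 0, "dy": 0, "dz": 0, "roll": 7.1, "jaw": -0.4}, {"dx": 0, "dy": 0, "dz": 0, "roll": 7.1, "jaw": -0.4}, {"dx": 0, "dy": 0, "dz": 0, "roll": 7.1, "jaw": -0.4}, {"dx": 0, "dy": 0, "dz": 0, "roll": 7.1, "jaw": -0.4}, {"dx": 0, "dy": 0, "dz": 0, "roll": 7.1, "jaw": -0.4}])

```text
time_s: 9.93
ee_pos: [0.4, 0.0304, 0.2165]
eef_rot: [3.142, 0.0, 1.134]
force: [0.0, 0.1, -0.2]
grip_width: 0.0656
grip_force: 0.0
```

Request:
send_rows(rows=[{"dx": 0, "dy": 0, "dz": 0, "roll": 7.1, "jaw": -0.4}, {"dx": 0, "dy": 0, "dz": 0, "roll": 7.1, "jaw": -0.4}, {"dx": 0, "dy": 0, "dz": 0, "roll": 7.1, "jaw": -0.4}, {"dx": 0, "dy": 0, "dz": 0, "roll": 7.1, "jaw": -0.4}, {"dx": 0, "dy": 0, "dz": 0, "roll": 7.1, "jaw": -0.4}, {"dx": 0, "dy": 0, "dz": 0, "roll": 7.1, "jaw": -0.4}, {"dx": 0, "dy": 0, "dz": 0, "roll": 7.1, "jaw": -0.4}, {"dx": 0, "dy": 0, "dz": 0, "roll": 7.1, "jaw": -0.4}])

```text
time_s: 10.6
ee_pos: [0.4, 0.0304, 0.2165]
eef_rot: [3.142, -0.0, 0.143]
force: [-0.2, -1.0, -0.3]
grip_width: 0.0657
grip_force: 0.0
```

Run:
```python
from h import *
print(get_obs()['ee_pos'],get_obs()['eef_rot'])
O=np.array([.50418,.22872]);ey=np.array([-.41825,.90833]);ex=np.array([ey[1],-ey[0]])
def load(w):
  return dict(np.load(w+'.npz'))
old={w:cv2.imread(f'pics/{w}_{t}.png')[:,:,::-1] for w,t in(('top','0.10'),('scene','0.05'))}
im=np.zeros((600,800,3),np.uint8)
def at(c,P):
    R,t=Rt(c); q=c['camera_matrix']@(R@P+t); return q[:2]/q[2]
for i,(w,bb) in enumerate((('top',(214,326,222,305)),('scene',(285,385,225,320)))):
  s=snap(w)
  for nm,f in(('old',old[w]),('new',s['frame'])):
   hsv=cv2.cvtColor(f,cv2.COLOR_RGB2HSV).astype(int);H,S,V=hsv[...,0],hsv[...,1],hsv[...,2]
   for n,m,z in(('red',((H<6)|(H>174))&(S>130)&(V>70),.035),('yel',(H>24)&(H<36)&(S>140)&(V>90),.012)):
    q=np.zeros_like(m);u1,u2,v1,v2=bb;q[v1:v2,u1:u2]=m[v1:v2,u1:u2];v,u=np.nonzero(q)
    if len(u):
        B=np.array([(ray(s,a,b,z)[:2]-O)@np.c_[ex,ey] for a,b in zip(u,v)]); print(w,nm,n,len(u),B.mean(0))
  for j,(P,r) in enumerate(((np.array([.5275,.1832,.11]),16),(np.array([.4605,-.1178,.026]),14))):
    u,v=at(s,P).round().astype(int); print(w,j,u,v)
    im[300*j:300*j+300,400*i:400*i+300]=cv2.resize(s['frame'][v-r:v+r,u-r:u+r],(300,300),interpolation=cv2.INTER_CUBIC)
  # collar ring contour by depth
  u0,v0=at(s,np.array([.4605,-.1178,.026])).astype(int); P=cloud(s); m=np.zeros((480,640),np.uint8); m[v0-14:v0+14,u0-14:u0+14]=P[v0-14:v0+14,u0-14:u0+14,2]>.018
  cs,_=cv2.findContours(m,0,2); k=max(cs,key=cv2.contourArea); (x,y),R=cv2.minEnclosingCircle(k); e=cv2.fitEllipse(k); print(w,'collar',ray(s,x,y,.024)[:2],ray(s,*e[0],.024)[:2],e[1])
cv2.imwrite('pics/g3.png',im[:,:,::-1])
```

```text
[0.40001799 0.03038977 0.21648722] [ 3.14155947e+00 -1.01706040e-04  1.42877033e-01]
pics/top_10.65.png
top old red 7 [-0.03258496  0.04378241]
top old yel 29 [-0.03613391 -0.04608003]
top new red 7 [-0.03271763 -0.0542228 ]
top new yel 18 [-0.03975491 -0.04851924]
top 0 286 245
top 1 407 276
top collar [ 0.46236162 -0.10338145] [ 0.46195881 -0.087838  ] (27.388599395751953, 42.05228805541992)
pics/scene_10.70.png
scene old red 3 [-0.03998647  0.04649609]
scene old yel 9 [-0.03966491 -0.04597873]
scene new red 4 [-0.03787684 -0.05226989]
scene 0 319 248
scene 1 303 174
scene collar [ 0.4791179  -0.10882784] [ 0.48230336 -0.11086594] (16.715667724609375, 26.966463088989258)
```

View pics/g3.png

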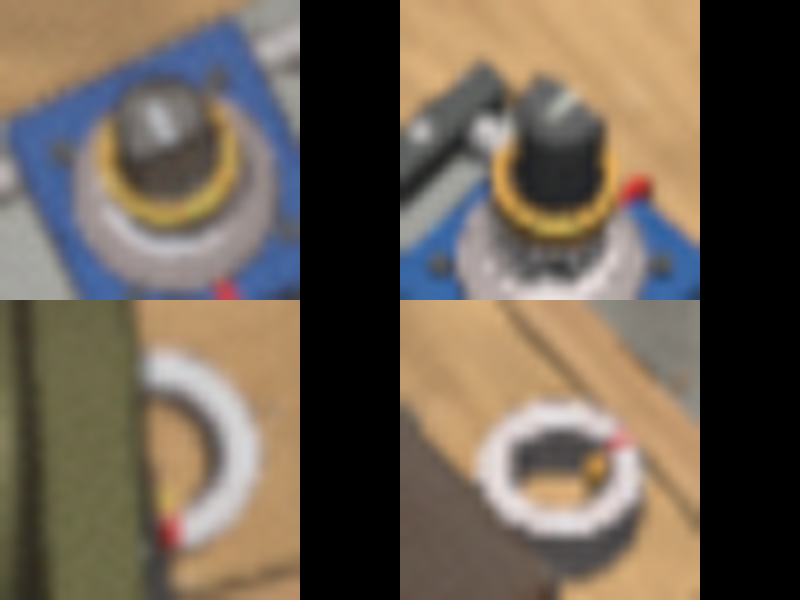

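The crops show the tip's white line now pointing to the pointer side. The collar is undisturbed, with its ring centre at crop (560,467) in the scene view and its dash at (622,440). The pointer reads a few mm past the band's middle, so I'll take a closer look at it and refine the collar.

Run:
```python
from h import *
t=dict(np.load('top.npz'));s=dict(np.load('scene.npz'))
im=np.zeros((400,800,3),np.uint8)
im[:,:400]=cv2.resize(t['frame'][252:277,277:302],(400,400),interpolation=cv2.INTER_NEAREST)
im[:,400:]=cv2.resize(s['frame'][240:265,315:340],(400,400),interpolation=cv2.INTER_NEAREST)
cv2.imwrite('pics/g4.png',im[:,:,::-1])
g=lambda x,y:ray(s,303-14+(x-400+.5)/300*28-.5,174-14+(y-300+.5)/300*28-.5,.026)[:2]
L,R_,T,B=g(476,467),g(643,467),g(560,397),g(560,537); c=g(560,467);d=g(622,440)
print('sc collar',c,(L+R_+T+B)/4,np.linalg.norm(L-R_),np.linalg.norm(T-B),'dash',d-c,np.arctan2(*(d-c)[::-1]))
# old top picture ellipse of bright ring
f=cv2.imread('pics/top_0.10.png'); h=cv2.cvtColor(f,cv2.COLOR_BGR2HSV).astype(int)
m=np.zeros((480,640),np.uint8); m[262:290,394:421]=((h[...,1]<60)&(h[...,2]>130))[262:290,394:421]
cs,_=cv2.findContours(m,0,1); k=max(cs,key=cv2.contourArea); e=cv2.fitEllipse(k); (x,y),r=cv2.minEnclosingCircle(k); print(e,(x,y),r,ray(t,*e[0],.026),ray(t,x,y,.026))
q=np.zeros((480,640),bool); q[262:290,394:421]=(((h[...,0]<8)|(h[...,0]>170))&(h[...,1]>110))[262:290,394:421]; v,u=np.nonzero(q); p=ray(t,u.mean(),v.mean(),.026)-ray(t,*e[0],.026); print('dash top',len(u),p,np.arctan2(p[1],p[0]))
```

```text
sc collar [ 0.46091039 -0.11418301] [ 0.46094361 -0.11429414] 0.047746408852595706 0.04973413977222068 dash [-0.02005048 -0.00291936] -2.99700815248014
((407.43743896484375, 275.6008605957031), (16.48322296142578, 17.19991111755371), 137.80287170410156) (407.5, 275.5) 9.617792129516602 [ 0.46171806 -0.11842218  0.026     ] [ 0.46197246 -0.11859158  0.026     ]
dash top 0 [nan nan nan] nan<stdin>:14: RuntimeWarning: Mean of empty slice.
  ret = ret.dtype.type(ret / rcount)
```

View pics/g4.png

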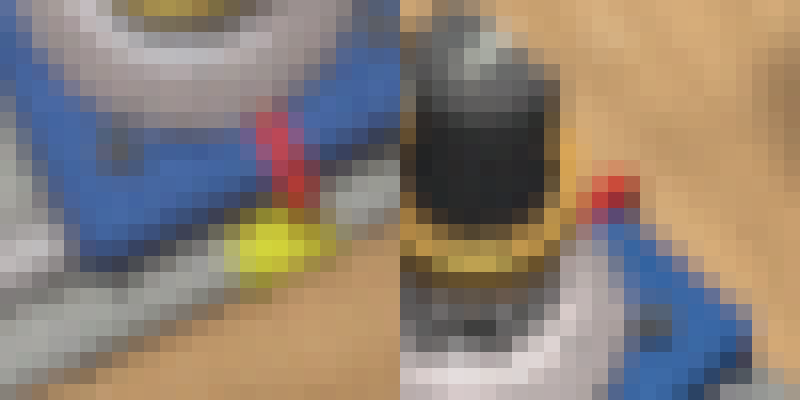

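The band's middle is at crop (280,242), and the projected pointer tip falls about 5 mm past it, so it is in the band but with little margin. Re-gripping the shaft and nudging it 4.5 mm back is safe in either case, because the shaft counts as released only afterwards.

Request:
send_rows(force=25, rows=[{"dx": 29.3, "dy": -27.5, "dz": 0, "roll": 0, "jaw": -0.4}, {"dx": 29.3, "dy": -27.5, "dz": 0, "roll": 0, "jaw": -0.4}, {"dx": 29.3, "dy": -27.5, "dz": 0, "roll": 0, "jaw": -0.4}, {"dx": 29.3, "dy": -27.5, "dz": 0, "roll": 0, "jaw": -0.4}, {"dx": 29.3, "dy": -27.5, "dz": 0, "roll": 0, "jaw": -0.4}, {"dx": 0, "dy": 0, "dz": 0, "roll": 0, "jaw": -0.4}, {"dx": 0, "dy": 0, "dz": 35, "roll": 0, "jaw": -0.4}, {"dx": 0, "dy": 0, "dz": 35, "roll": 0, "jaw": -0.4}, {"dx": 0, "dy": 0, "dz": 25, "roll": 0, "jaw": -0.4}, {"dx": 0, "dy": 0, "dz": 14, "roll": 0, "jaw": -0.4}, {"dx": 0, "dy": 0, "dz": 0, "roll": 0, "jaw": 0}, {"dx": 0, "dy": 0, "dz": 0, "roll": 0, "jaw": 1}])

```text
time_s: 11.7
ee_pos: [0.5245, 0.188, 0.1075]
eef_rot: [3.141, 0.001, 0.152]
force: [-0.6, 0.0, 0.6]
grip_width: 0.056
grip_force: 0.0
```

Request:
send_rows(rows=[{"dx": 0, "dy": 0, "dz": 0, "roll": 0, "jaw": 1}, {"dx": 0, "dy": 0, "dz": 0, "roll": 0, "jaw": 1}, {"dx": 0, "dy": 0, "dz": 0, "roll": 0, "jaw": 1}, {"dx": 0, "dy": 0, "dz": 0, "roll": 0, "jaw": 1}, {"dx": 0, "dy": 0, "dz": 0, "roll": 0, "jaw": 1}, {"dx": 0, "dy": 0, "dz": 0, "roll": 0, "jaw": 1}, {"dx": 0, "dy": 0, "dz": 0, "roll": 0, "jaw": 1}, {"dx": 0, "dy": 0, "dz": 0, "roll": 0, "jaw": 1}])

```text
time_s: 12.37
ee_pos: [0.5247, 0.1879, 0.1081]
eef_rot: [3.141, -0.001, 0.149]
force: [-1.9, -4.5, 6.1]
grip_width: 0.0256
grip_force: 25.0
```

Centred on the shaft at 26 mm width. Release, rise, and go over the collar.

Request:
send_rows(rows=[{"dx": 0, "dy": 0, "dz": 0, "roll": 0, "jaw": 0.2}, {"dx": 0, "dy": 0, "dz": 0, "roll": 0, "jaw": -0.2}, {"dx": 0, "dy": 0, "dz": 0, "roll": 0, "jaw": -0.4}, {"dx": 0, "dy": 0, "dz": 0, "roll": 0, "jaw": -0.4}, {"dx": 0, "dy": 0, "dz": 0, "roll": 0, "jaw": -0.4}, {"dx": 0, "dy": 0, "dz": -30, "roll": 0, "jaw": -0.4}, {"dx": 0, "dy": 0, "dz": -40, "roll": 0, "jaw": -0.4}, {"dx": 0, "dy": 0, "dz": -40, "roll": 0, "jaw": -0.4}])

```text
time_s: 13.03
ee_pos: [0.524, 0.188, 0.2183]
eef_rot: [3.141, 0.002, 0.149]
force: [0.9, 0.3, -0.5]
grip_width: 0.0655
grip_force: 0.0
```

Request:
send_rows(rows=[{"dx": -13.5, "dy": 36.4, "dz": 0, "roll": 0, "jaw": -0.4}, {"dx": -13.5, "dy": 36.4, "dz": 0, "roll": 0, "jaw": -0.4}, {"dx": -13.5, "dy": 36.4, "dz": 0, "roll": 0, "jaw": -0.4}, {"dx": -13.5, "dy": 36.4, "dz": 0, "roll": 0, "jaw": -0.4}, {"dx": -13.5, "dy": 36.4, "dz": 0, "roll": 0, "jaw": -0.4}, {"dx": -13.5, "dy": 36.4, "dz": 0, "roll": 0, "jaw": -0.4}, {"dx": -13.5, "dy": 36.4, "dz": 0, "roll": 0, "jaw": -0.4}, {"dx": -13.5, "dy": 36.4, "dz": 0, "roll": 0, "jaw": -0.4}])

```text
time_s: 13.7
ee_pos: [0.4602, -0.1175, 0.2176]
eef_rot: [3.141, -0.001, 0.149]
force: [1.1, 0.9, -0.1]
grip_width: 0.0654
grip_force: 0.0
```

Request:
send_rows(rows=[{"dx": 0, "dy": 0, "dz": 0, "roll": 7.1, "jaw": -0.5}, {"dx": 0, "dy": 0, "dz": 0, "roll": 7.1, "jaw": -0.5}, {"dx": 0, "dy": 0, "dz": 0, "roll": 7.1, "jaw": -0.5}, {"dx": 0, "dy": 0, "dz": 0, "roll": 7.1, "jaw": -0.5}, {"dx": 0, "dy": 0, "dz": 0, "roll": 7.1, "jaw": -0.5}, {"dx": 0, "dy": 0, "dz": 0, "roll": 7.1, "jaw": -0.5}, {"dx": 0, "dy": 0, "dz": 0, "roll": 7.1, "jaw": -0.5}])

```text
time_s: 14.28
ee_pos: [0.4609, -0.1159, 0.2174]
eef_rot: [-3.142, 0.0, -0.725]
force: [-0.4, 0.3, -0.9]
grip_width: 0.0706
grip_force: 0.0
```

Run:
```python
from h import *
o=get_obs();print(o['ee_pos'],o['eef_rot'],o['qpos'],o['grip_width'],o['time_s'])
O=np.array([.50418,.22872]);ey=np.array([-.41825,.90833]);ex=np.array([ey[1],-ey[0]])
w='top';s=snap(w)
hsv=cv2.cvtColor(s['frame'],cv2.COLOR_RGB2HSV).astype(int);H,S,V=hsv[...,0],hsv[...,1],hsv[...,2]
for n,m,z in(('red',((H<6)|(H>174))&(S>130)&(V>70),.035),('yel',(H>24)&(H<36)&(S>140)&(V>90),.012)):
    q=np.zeros_like(m);q[255:280,277:305]=m[255:280,277:305];v,u=np.nonzero(q)
    if len(u):
        B=np.array([(ray(s,a,b,z)[:2]-O)@np.c_[ex,ey] for a,b in zip(u,v)]); print(w,n,len(u),u.mean(),v.mean(),B.mean(0))
```

```text
[ 0.46091835 -0.11585561  0.21744171] [-3.14151261e+00  2.17491052e-05 -7.24736904e-01] [-3.23390949e-01  1.22284109e-01  1.70753294e+00  8.50111390e-05
  1.31176436e+00  1.97212051e+00] 0.0706197737519371 14.2833
pics/top_14.33.png
top red 6 292.3333333333333 262.8333333333333 [-0.03224663 -0.04823307]
top yel 18 294.27777777777777 266.72222222222223 [-0.03985697 -0.04941111]
```

The pointer is now centred on the band. Descend on the collar for a first light centring squeeze.

Request:
send_rows(force=8, rows=[{"dx": 0, "dy": 0, "dz": 40, "roll": 0, "jaw": -0.5}, {"dx": 0, "dy": 0, "dz": 40, "roll": 0, "jaw": -0.5}, {"dx": 0, "dy": 0, "dz": 40, "roll": 0, "jaw": -0.5}, {"dx": 0, "dy": 0, "dz": 40, "roll": 0, "jaw": -0.5}, {"dx": 0, "dy": 0, "dz": 30, "roll": 0, "jaw": -0.5}, {"dx": 0, "dy": 0, "dz": 15, "roll": 0, "jaw": -0.5}, {"dx": 0, "dy": 0, "dz": 8, "roll": 0, "jaw": -0.5}, {"dx": 0, "dy": 0, "dz": 0, "roll": 0, "jaw": -0.2}, {"dx": 0, "dy": 0, "dz": 0, "roll": 0, "jaw": 0.2}, {"dx": 0, "dy": 0, "dz": 0, "roll": 0, "jaw": 0.4}, {"dx": 0, "dy": 0, "dz": 0, "roll": 0, "jaw": 0.4}, {"dx": 0, "dy": 0, "dz": 0, "roll": 0, "jaw": 0.4}])

```text
time_s: 15.33
ee_pos: [0.4616, -0.1161, 0.0056]
eef_rot: [-3.141, -0.002, -0.718]
force: [-0.2, 0.1, 6.8]
grip_width: 0.0451
grip_force: 8.0
```

Request:
send_rows(rows=[{"dx": 0, "dy": 0, "dz": 0, "roll": 0, "jaw": 0.4}, {"dx": 0, "dy": 0, "dz": 0, "roll": 0, "jaw": 0.4}])

```text
time_s: 15.5
ee_pos: [0.4616, -0.1161, 0.0056]
eef_rot: [-3.141, -0.002, -0.718]
force: [-1.2, -0.5, 7.4]
grip_width: 0.0451
grip_force: 8.0
```

Width of 45 mm rather than 48, plus 7 N upward, looks suspicious. I'll use the last picture here.

Run:
```python
from h import *
t=snap('top');s=snap('scene')
im=np.zeros((400,800,3),np.uint8)
im[:,:400]=cv2.resize(t['frame'][256:296,387:427],(400,400),interpolation=cv2.INTER_CUBIC)
im[:,400:]=cv2.resize(s['frame'][154:194,283:323],(400,400),interpolation=cv2.INTER_CUBIC)
cv2.imwrite('pics/g5.png',im[:,:,::-1]); o=get_obs(); print(o['force'],o['moment'],o['grip_width'])
```

```text
pics/top_15.55.png
pics/scene_15.60.png
[-1.46257967  1.02116759  7.82164224] [0.04640948 0.30412921 0.0082171 ] 0.04545101864444865
```

View pics/g5.png

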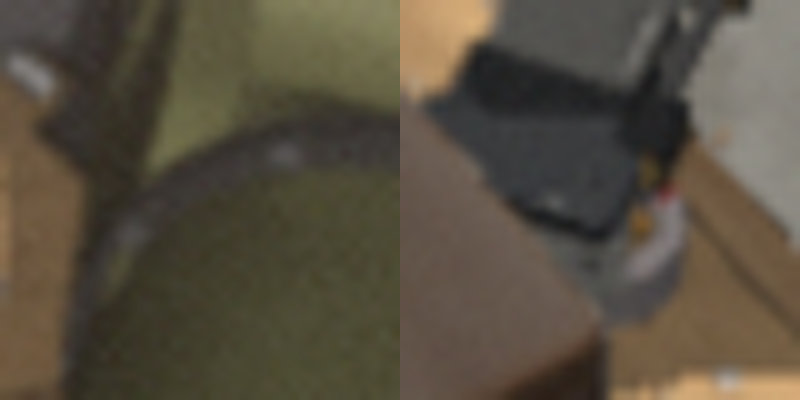

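The collar is unmoved, with its dash at scene (310,173) and its right edge where it was. The fingers are probably catching only its upper rim. I'll open, go 5 mm deeper, and squeeze again.

Request:
send_rows(force=8, rows=[{"dx": 0, "dy": 0, "dz": 0, "roll": 0, "jaw": -0.3}, {"dx": 0, "dy": 0, "dz": 0, "roll": 0, "jaw": -0.3}, {"dx": 0, "dy": 0, "dz": 0, "roll": 0, "jaw": -0.3}, {"dx": 0, "dy": 0, "dz": 2.5, "roll": 0, "jaw": -0.3}, {"dx": 0, "dy": 0, "dz": 2.5, "roll": 0, "jaw": -0.3}, {"dx": 0, "dy": 0, "dz": 0, "roll": 0, "jaw": -0.3}, {"dx": 0, "dy": 0, "dz": 0, "roll": 0, "jaw": -0.3}])

```text
time_s: 16.18
ee_pos: [0.4611, -0.1159, 0.0002]
eef_rot: [-3.142, -0.0, -0.719]
force: [-5.6, 1.6, 16.9]
grip_width: 0.0609
grip_force: 8.9
```

Request:
send_rows(rows=[{"dx": 0, "dy": 0, "dz": 0, "roll": 0, "jaw": 0.1}, {"dx": 0, "dy": 0, "dz": 0, "roll": 0, "jaw": 0.1}, {"dx": 0, "dy": 0, "dz": 0, "roll": 0, "jaw": 0.1}, {"dx": 0, "dy": 0, "dz": 0, "roll": 0, "jaw": 0.1}, {"dx": 0, "dy": 0, "dz": 0, "roll": 0, "jaw": 0.1}])

```text
time_s: 16.6
ee_pos: [0.4617, -0.1162, 0.0002]
eef_rot: [-3.141, -0.002, -0.719]
force: [-1.7, 0.0, 13.0]
grip_width: 0.0454
grip_force: 12.0
```

Request:
send_rows(rows=[{"dx": 0, "dy": 0, "dz": 0, "roll": 0, "jaw": -0.4}, {"dx": 0, "dy": 0, "dz": -4, "roll": 0, "jaw": -0.4}, {"dx": 0, "dy": 0, "dz": 0, "roll": 0, "jaw": -0.4}, {"dx": 0, "dy": 0, "dz": 0, "roll": -7.1, "jaw": -0.4}, {"dx": 0, "dy": 0, "dz": 0, "roll": -7.1, "jaw": -0.4}, {"dx": 0, "dy": 0, "dz": 0, "roll": -7.1, "jaw": -0.4}, {"dx": 0, "dy": 0, "dz": 0, "roll": -7.1, "jaw": -0.4}, {"dx": 0, "dy": 0, "dz": 0, "roll": -7.1, "jaw": -0.4}, {"dx": 0, "dy": 0, "dz": 0, "roll": -7.1, "jaw": -0.4}, {"dx": 0, "dy": 0, "dz": 0, "roll": -7.1, "jaw": -0.4}])

```text
time_s: 17.43
ee_pos: [0.4607, -0.1158, 0.0031]
eef_rot: [-3.141, 0.001, 0.155]
force: [-1.1, -0.7, 1.0]
grip_width: 0.0659
grip_force: 0.0
```

Request:
send_rows(force=8, rows=[{"dx": 0, "dy": 0, "dz": 0, "roll": 0, "jaw": -0.4}, {"dx": 0, "dy": 0, "dz": 0, "roll": 0, "jaw": 0.3}, {"dx": 0, "dy": 0, "dz": 0, "roll": 0, "jaw": 0.3}, {"dx": 0, "dy": 0, "dz": 0, "roll": 0, "jaw": 0.3}, {"dx": 0, "dy": 0, "dz": 0, "roll": 0, "jaw": 0.3}, {"dx": 0, "dy": 0, "dz": 0, "roll": 0, "jaw": 0.3}])

```text
time_s: 17.93
ee_pos: [0.4609, -0.1159, 0.0034]
eef_rot: [-3.142, 0.0, 0.148]
force: [0.9, 0.4, -0.6]
grip_width: 0.0457
grip_force: 8.0
```

Request:
send_rows(force=45, rows=[{"dx": 0, "dy": 0, "dz": 0, "roll": 0, "jaw": 1}, {"dx": 0, "dy": 0, "dz": 0, "roll": 0, "jaw": 1}, {"dx": 0, "dy": 0, "dz": 0, "roll": 0, "jaw": 1}, {"dx": 0, "dy": 0, "dz": -10, "roll": 0, "jaw": 1}, {"dx": 0, "dy": 0, "dz": -30, "roll": 0, "jaw": 1}, {"dx": 0, "dy": 0, "dz": -40, "roll": 0, "jaw": 1}, {"dx": 0, "dy": 0, "dz": -40, "roll": 0, "jaw": 1}, {"dx": 0, "dy": 0, "dz": -40, "roll": 0, "jaw": 1}, {"dx": 0, "dy": 0, "dz": -25, "roll": 0, "jaw": 1}, {"dx": 0, "dy": 0, "dz": 0, "roll": 0, "jaw": 1}])

```text
time_s: 18.77
ee_pos: [0.4626, -0.1164, 0.1945]
eef_rot: [3.138, -0.008, 0.149]
force: [1.3, -0.2, -1.7]
grip_width: 0.0453
grip_force: 45.0
```

Run:
```python
from h import *
o=get_obs();print(o['ee_pos'],o['eef_rot'],o['force'],o['moment'],o['grip_width'])
s=snap('scene');t=snap('top');f=s['frame']
def at(c,P):
    R,t=Rt(c); q=c['camera_matrix']@(R@P+t); return q[:2]/q[2]
hsv=cv2.cvtColor(f,cv2.COLOR_RGB2HSV).astype(int);H,S,V=[hsv[...,i] for i in range(3)]
e=o['ee_pos']; u0,v0=at(s,e+[0,0,.015]).astype(int); print(u0,v0)
sl=np.s_[v0-30:v0+30,u0-30:u0+30]
red=np.zeros((480,640),bool); red[sl]=(((H<8)|(H>170))&(S>90)&(V>80))[sl]; v,u=np.nonzero(red); print('red',np.c_[u,v].tolist())
P=cloud(s); br=np.zeros((480,640),bool); br[sl]=((S<45)&(V>150))[sl]; v,u=np.nonzero(br); print(len(u)); 
pp=P[br]; print(np.round(np.percentile(pp,[5,50,95],axis=0),4).tolist())
```

```text
[ 0.46263263 -0.11638982  0.19454783] [ 3.13754286 -0.00801034  0.14880372] [ 1.27206522 -0.20117236 -1.6818965 ] [ 0.00930758 -0.02616811 -0.05260895] 0.045320954898302006
pics/scene_18.82.png
pics/top_18.87.png
303 134
red []
68
[[-0.0469, -1.0739, -0.7884], [-0.0246, -1.0352, -0.7748], [0.2377, -0.8654, -0.7636]]
```

The weight shows the collar is lifted. Turn it +0.30 rad and carry it over the shaft.

Request:
send_rows(rows=[{"dx": 0, "dy": 0, "dz": 0, "roll": -5.7, "jaw": 1}, {"dx": 0, "dy": 0, "dz": 0, "roll": -5.7, "jaw": 1}, {"dx": 0, "dy": 0, "dz": 0, "roll": -5.7, "jaw": 1}, {"dx": 21.1, "dy": -27.4, "dz": 0, "roll": 0, "jaw": 1}, {"dx": 21.1, "dy": -27.4, "dz": 0, "roll": 0, "jaw": 1}, {"dx": 21.1, "dy": -27.4, "dz": 0, "roll": 0, "jaw": 1}, {"dx": 21.1, "dy": -27.4, "dz": 0, "roll": 0, "jaw": 1}, {"dx": 21.1, "dy": -27.4, "dz": 0, "roll": 0, "jaw": 1}, {"dx": 21.1, "dy": -27.4, "dz": 0, "roll": 0, "jaw": 1}, {"dx": 21.1, "dy": -27.4, "dz": 0, "roll": 0, "jaw": 1}, {"dx": 21.1, "dy": -27.4, "dz": 0, "roll": 0, "jaw": 1}, {"dx": 21.1, "dy": -27.4, "dz": 0, "roll": 0, "jaw": 1}])

```text
time_s: 19.87
ee_pos: [0.5247, 0.1902, 0.1865]
eef_rot: [-3.141, 0.003, 0.447]
force: [1.2, 0.4, -2.2]
grip_width: 0.0454
grip_force: 45.0
```

Request:
send_rows(rows=[{"dx": 0, "dy": 0, "dz": 0, "roll": 0, "jaw": 1}, {"dx": 0, "dy": 0, "dz": 0, "roll": 0, "jaw": 1}, {"dx": 0, "dy": 0, "dz": 0, "roll": 0, "jaw": 1}])

```text
time_s: 20.12
ee_pos: [0.5248, 0.1881, 0.1869]
eef_rot: [-3.141, 0.003, 0.448]
force: [0.5, -0.5, -2.8]
grip_width: 0.045
grip_force: 45.0
```

Run:
```python
from h import *
o=get_obs();e=o['ee_pos'];print(e,o['eef_rot'],o['force'],o['moment'],o['grip_width'])
def at(c,P):
    R,t=Rt(c); q=c['camera_matrix']@(R@P+t); return q[:2]/q[2]
for w in('scene','top'):
  s=snap(w);f=s['frame'];hsv=cv2.cvtColor(f,cv2.COLOR_RGB2HSV).astype(int);H,S,V=[hsv[...,i] for i in range(3)]
  u0,v0=at(s,e+[0,0,.022]).astype(int); sl=np.s_[v0-16:v0+16,u0-16:u0+16]; print(w,u0,v0)
  for n,m in(('red',((H<8)|(H>170))&(S>90)&(V>70)),('white',(S<40)&(V>140)),('brass',(H>10)&(H<30)&(S>120)&(V>80))):
    q=np.zeros((480,640),bool);q[sl]=m[sl];v,u=np.nonzero(q)
    if len(u): print(n,len(u),u.mean().round(1),v.mean().round(1),u.min(),u.max(),v.min(),v.max(),ray(s,u.mean(),v.mean(),e[2]+.0226)[:2])
```

```text
[0.52478116 0.18811016 0.18693089] [-3.14126958e+00  2.87077940e-03  4.47510613e-01] [ 0.54930036 -0.4658377  -2.84383642] [-0.03599714 -0.028589    0.03336588] 0.04501697976739448
pics/scene_20.17.png
scene 322 229
brass 2 327.5 229.5 325 330 228 231 [0.51268848 0.19302405]
pics/top_20.22.png
top 282 237
white 9 270.7 239.2 269 274 238 240 [0.52062897 0.21410971]
```

Request:
send_rows(rows=[{"dx": 0, "dy": 0, "dz": 20, "roll": 0, "jaw": 1}, {"dx": 0, "dy": 0, "dz": 14, "roll": 0, "jaw": 1}, {"dx": 0, "dy": 0, "dz": 6, "roll": 0, "jaw": 1}, {"dx": 0, "dy": 0, "dz": 3, "roll": 0, "jaw": 1}, {"dx": 0, "dy": 0, "dz": 2, "roll": 0, "jaw": 1}, {"dx": 0, "dy": 0, "dz": 2, "roll": 0, "jaw": 1}, {"dx": 0, "dy": 0, "dz": 0, "roll": 0, "jaw": 1}])

```text
time_s: 20.8
ee_pos: [0.5256, 0.1885, 0.1418]
eef_rot: [3.141, -0.001, 0.447]
force: [0.1, -0.2, -2.0]
grip_width: 0.0452
grip_force: 45.0
```

Request:
send_rows(rows=[{"dx": 0, "dy": 0, "dz": 2, "roll": 0, "jaw": 1}, {"dx": 0, "dy": 0, "dz": 2, "roll": 0, "jaw": 1}, {"dx": 0, "dy": 0, "dz": 0, "roll": 0, "jaw": 1}])

```text
time_s: 21.05
ee_pos: [0.5254, 0.1886, 0.1372]
eef_rot: [3.142, 0.0, 0.447]
force: [0.8, 0.1, -2.9]
grip_width: 0.0455
grip_force: 45.0
```

Request:
send_rows(rows=[{"dx": 0, "dy": 0, "dz": 2, "roll": 0, "jaw": 1}, {"dx": 0, "dy": 0, "dz": 2, "roll": 0, "jaw": 1}, {"dx": 0, "dy": 0, "dz": 2, "roll": 0, "jaw": 1}, {"dx": 0, "dy": 0, "dz": 0, "roll": 0, "jaw": 1}])

```text
time_s: 21.38
ee_pos: [0.5253, 0.1885, 0.131]
eef_rot: [-3.142, 0.001, 0.447]
force: [-0.1, -0.9, -2.3]
grip_width: 0.0454
grip_force: 45.0
```

Request:
send_rows(rows=[{"dx": 0, "dy": 0, "dz": 2, "roll": 0, "jaw": 1}, {"dx": 0, "dy": 0, "dz": 2, "roll": 0, "jaw": 1}, {"dx": 0, "dy": 0, "dz": 0, "roll": 0, "jaw": 1}])

```text
time_s: 21.63
ee_pos: [0.5254, 0.1885, 0.127]
eef_rot: [-3.142, 0.001, 0.447]
force: [0.5, 0.1, -2.1]
grip_width: 0.0448
grip_force: 45.0
```

The screw is running down the flat without force. Continue to the cup.

Request:
send_rows(rows=[{"dx": 0, "dy": 0, "dz": 4, "roll": 0, "jaw": 1}, {"dx": 0, "dy": 0, "dz": 4, "roll": 0, "jaw": 1}, {"dx": 0, "dy": 0, "dz": 4, "roll": 0, "jaw": 1}, {"dx": 0, "dy": 0, "dz": 4, "roll": 0, "jaw": 1}, {"dx": 0, "dy": 0, "dz": 4, "roll": 0, "jaw": 1}, {"dx": 0, "dy": 0, "dz": 2, "roll": 0, "jaw": 1}, {"dx": 0, "dy": 0, "dz": 0, "roll": 0, "jaw": 1}])

```text
time_s: 22.22
ee_pos: [0.5252, 0.1885, 0.1048]
eef_rot: [-3.141, 0.001, 0.447]
force: [0.7, -1.4, -2.9]
grip_width: 0.0449
grip_force: 45.0
```

Request:
send_rows(rows=[{"dx": 0, "dy": 0, "dz": 2, "roll": 0, "jaw": 1}, {"dx": 0, "dy": 0, "dz": 2, "roll": 0, "jaw": 1}, {"dx": 0, "dy": 0, "dz": 2, "roll": 0, "jaw": 1}, {"dx": 0, "dy": 0, "dz": 0, "roll": 0, "jaw": 1}, {"dx": 0, "dy": 0, "dz": 0, "roll": 0, "jaw": 1}])

```text
time_s: 22.63
ee_pos: [0.5257, 0.1886, 0.0999]
eef_rot: [3.141, -0.001, 0.447]
force: [-0.9, -2.8, 4.2]
grip_width: 0.045
grip_force: 45.0
```

Request:
send_rows(rows=[{"dx": 0, "dy": 0, "dz": 2, "roll": 0, "jaw": 1}, {"dx": 0, "dy": 0, "dz": 2, "roll": 0, "jaw": 1}, {"dx": 0, "dy": 0, "dz": 1, "roll": 0, "jaw": 1}, {"dx": 0, "dy": 0, "dz": 0, "roll": 0, "jaw": 1}, {"dx": 0, "dy": 0, "dz": 0, "roll": 0, "jaw": 1}])

```text
time_s: 23.05
ee_pos: [0.5258, 0.1886, 0.0953]
eef_rot: [3.141, -0.001, 0.447]
force: [-3.6, -4.5, 9.1]
grip_width: 0.0453
grip_force: 45.0
```

Request:
send_rows(rows=[{"dx": 0, "dy": 0, "dz": 0.7, "roll": 0, "jaw": 1}, {"dx": 0, "dy": 0, "dz": 0, "roll": 0, "jaw": 1}, {"dx": 0, "dy": 0, "dz": 0, "roll": 0, "jaw": 1}])

```text
time_s: 23.3
ee_pos: [0.5259, 0.1886, 0.0952]
eef_rot: [3.141, -0.002, 0.447]
force: [-6.1, -5.5, 15.7]
grip_width: 0.0452
grip_force: 45.0
```

The force rises with no further travel, so the cup is on its stop. Let it settle and hand in.

Request:
send_rows(rows=[{"dx": 0, "dy": 0, "dz": 0, "roll": 0, "jaw": 1}, {"dx": 0, "dy": 0, "dz": 0, "roll": 0, "jaw": 1}, {"dx": 0, "dy": 0, "dz": 0, "roll": 0, "jaw": 1}])

```text
time_s: 23.55
ee_pos: [0.5259, 0.1886, 0.0952]
eef_rot: [3.141, -0.002, 0.447]
force: [-5.8, -4.9, 15.1]
grip_width: 0.045
grip_force: 45.0
```

```bash
python3 -c "
from station import *
o=get_obs();print(o['ee_pos'],o['force'],o['grip_force']);print(hand_in())"
```

```text
[0.5259144  0.18863438 0.09524025] [-5.7609351  -4.93380542 15.14495036] 45.00507143558934
the job is handed in; nothing more can be done
None
```

The job is handed in at about 23.6 s: carriage in the yellow band, flat turned to the pointer side, and the collar on the shaft, still gripped at 45 N and holding the cup on its stop; the hand-in returned no verdict.

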